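Lock off the torch gas valve

TASK

The torch is out for cleaning, so lock off its gas at the valve on the bench: push the yellow handle round to shut, until the slot in the steel disc is in line with the red lock bar, then push the bar by its head straight through the disc until the head is up against its guide. Only push with the fingertips or the outside of the fingers: pinch and lift nothing, and leave the other things on the bench where they are.

Things in the scene. Friction and masses are not known exactly. Their poses are not given: they have to be found in the camera images.
- valve: gas shut-off valve screwed to the bench on an aluminium plate 72 mm (x) by 262 mm (y); it does not move, but its place and yaw differ each time. Origin on the bench under the vertical axis of the disc; z up; the gas line and lock bar run along its y, the handle points to its -x when shut. A round gauge 40 mm across lies at y = 72 mm, top at 60 mm.
- valve_handle (a joint): angle of disc and handle, rad. 0 = shut: handle to the valve's -x, slot in line with the bar. It grows as the valve opens, the handle swinging towards the valve's +y (clockwise from above). Starts at 0.8 to 1.45; turns from -0.35 to 1.6, so it can go past shut. No detent: it stays where it is left. It takes some 1 to 2 N at the sleeve. The bar goes in if within about 0.1 of 0.
- grip_middle (a point): middle of the handle's yellow sleeve, 83 mm from the disc's axis, 100 mm above the bench. The sleeve is 58 mm long (54 to 112 mm from the axis), 20 mm wide, 18 mm tall (91 to 109 mm above the bench), free space below and beside it. Its x points from the sleeve to the disc's axis; its y is the way the sleeve moves when opening.
- slot_mouth (a point): mouth of the slot on the side of the bar, when shut, 76 mm above the bench, 30 mm from the axis of the steel disc (60 mm across, horizontal). The open slot, 15 mm wide with slightly flared mouths, is cut right across the disc's upper part (68 to 84 mm above the bench), square to the handle; its line is this point's y.
- guide_end (a point): rear end of the dark steel guide in which the bar slides, on the bar's line, 76 mm above the bench, at the valve's y = -120 mm. The guide goes from there to y = -36 mm, 30 mm wide, top at 89 mm, passage 15 mm wide; its floor (69 mm) goes on back to y = -140 mm. The bar's head stops here.
- keeper (a point): mouth of the dark steel keeper that takes the bar's nose beyond the disc, on the bar's line, 76 mm above the bench; it spans y 35 to 50 mm of the valve, 30 mm wide, top at 89 mm (2 mm under the handle's sleeve).
- lock_bar: red bar, loose but captive in the guide, 174 mm long, 12 wide, 14 tall, 0.2 kg, with a square head at the rear (28 x 28 mm, 6 thick) and a tapered nose. Its y runs from head to nose, the valve's +y. Origin: middle of the lower edge of the head's rear face, 69 mm above the bench. In the valve's frame y starts at about -0.210 and is -0.126 when home, head on guide. Slides easily (1 to 3 N).
- push_face (a point): middle of the rear face of the lock bar's head, 83 mm above the bench: push here, along the bar's y. Free space behind and below it down to the bench.
- quartz_torch: clear-and-white quartz torch tube 126 mm long, lying on the bench near its front edge; fragile; origin under its middle, its own y along the tube
- nebuliser: small white pointed nebuliser with a blue end, about 50 mm long, lying on the bench; origin under its middle
- screwdriver: screwdriver with an orange handle, 180 mm long, lying on the bench; origin under its middle
- hex_key: black L-shaped hex key, 98 by 48 mm, lying on the bench; origin under its middle
- vial: small brown vial with a black cap, 22 mm across, 44 mm tall, standing; origin under its middle
- timer: grey bench timer, 72 x 72 x 19 mm, lying flat; origin under its middle
- amber_bottle: brown bottle with a white cap, 48 mm across, 90 mm tall, standing; origin under its middle
Things that resemble listed ones, but are neither listed nor needed, are in the scene too. Of the things shaped like the lock_bar, the red one is meant.

How it is judged:
By the outcome, as a careful person would: the job done as asked, in the order asked, and still so for the second after the job is handed in, with the robot touching nothing.
It also fails if it takes over 48 s, if anything falls off the work surface, if the arm or the gripper's body presses on something with over 40 N, if the wrist force passes 120 N, or if a joint passes its speed limit or range.

ROBOT

A 6-joint arm with a two-finger parallel gripper is mounted at the origin on a cart in front of the work surface, level with it; the furniture and walls round the work are solid. World frame = base frame: x ahead of the robot, y to its left, z up, the work surface at z = 0. Lengths are in m, angles in rad, forces in N, time in s.
With the tool pointing down it reaches from about 0.35 to 0.875 m from the base axis. Payload 4.2 kg.
Tool frame: the origin (TCP) lies at the very end of the fingers, on their centre line; the grasp point (between the pads) lies 19 mm behind it; z points along the fingers, y is the direction in which the jaws open and shut (so a half turn about z gives the same grasp; the last joint's range is limited). The gripper opens to 85 mm and grips with 20 to 120 N. Pads are 22 mm wide; open, the fingers measure 114 mm over their backs; the gripper's body (76 mm by 85 mm) begins 54 mm behind the grasp point. The pads swing forward as they close: fully open they stand 13 mm farther back than shut.
Start: joints at [1.487, 0.385, 0.008, 0, -1.194, -0.259], TCP at [0.21, 0.589, 0.231] pointing down, gripper open.
Joint ranges: [-3.14, 3.14], [-1.21, 2.06], [-1.07, 1.41], [-3.16, 2.05], [-2.99, -0.16], [-3.1, 3.1]. Speed limits (rad/s): [2.79, 2.79, 3.14, 3.14, 3.14, 3.14].

INTERFACE

Orientations are given as a rotation vector (axis times angle).
In Python, from bench import manip gives the robot as it stands. The module is installed in compiled form; this text tells all that it offers.
- The arm moves only by the tool arm_command, never from a script. Its argument "moves" is a list of rows, each an object of numbers: "x", "y", "z": the shift along the tool's x, y, z in cm; "rx", "ry", "rz": the turn, a rotation vector about the tool's x, y, z in rad; "gripper": the finger opening in cm, from 0 to 8.54. A call has 1 to 12 rows; each row is the pose to reach, as a shift and turn from the pose measured when the call began, along the tool's axes at that moment; what a row does not reach only later rows make up. A row lasts 1/12 s, in which the tool goes at most 41.7 mm and 7.16 degrees, less where a joint would pass 70% of its speed; a pose out of reach is approached as far as the arm can. A call with a gripper value outside its range is refused whole. The fingers move at their own pace and stop on an object; "grip_force" is the grip in N (left out, the last holds). Time passes only in rows, so rows that repeat a pose let the fingers close. It gives the time, the measured TCP pose, the force and the opening at its end, in the units of the state.
- manip.get_obs(): the state, without advancing time (a new reading comes with each control period).
- manip.get_image(name): name is "side" or "top" or "wrist"; returns the picture (384x512x3 uint8, red, green, blue); there is no depth.
- manip.calibration(name): a dict with "mtx" (3x3 intrinsics, pixels), "extrinsics" (4x4, takes a point from camera to world coordinates). Camera axes: x right, y down, z forward; pixel columns grow to the right and rows downward; lengths in m; the calibration is good to about 2 mm. The wrist camera is an equidistant fisheye: a pixel r from the principal point sees the ray r / f radians off the axis. A picture is of the moment at which its call begins: read the wrist's pose just before it. calibration takes no time and is no camera call; for the wrist camera it gives the pose at the moment of the call.
- manip.sign_off(): hands the job in, once; it reports no verdict.
The state is a dict: "t": time; "joint_positions": joint angles; "qvel": joint speeds; "joint_efforts": joint torques, N m; "tool_pos": TCP position; "orientation": TCP orientation; "ft_force": force on the tool from outside, world axes, zero at the start; "wrist_torque": the same for the moment, N m; "grip_width": finger opening in m.
Only numpy, scipy, OpenCV 4.12 (cv2) and the standard library are available. Lean on these libraries where they do the work, as an engineer would, in place of code of your own. Each camera call takes 0.05 s, during which the arm holds its last target. There are 200 camera calls.

## Working session

There is one attempt and no reset: what is moved stays moved. The work goes in short steps, Python scripts to look and compute and a tool call to move; the robot and the scene stay as the last step left them, time stands still between calls to the robot, and variables do not carry over. Pictures are saved under pics/ and viewed, about 8 in all and at most 12, crops included, and the job is handed in when it is done.

Besides the shell and the picture viewer there is one more tool, called after ">>>" in YAML: its name, and indented under it one key for each argument. arm_command: Moves the arm, as the interface text tells. Its arguments: {"type":"object","properties":{"moves":{"type":"array"},"grip_force":{"type":"number"}},"required":["moves"]}

```bash
mkdir -p pics
python3 - <<'E'
from bench import manip
import cv2,numpy as np
np.set_printoptions(precision=4,suppress=True)
for n in("top","side"):
    im=manip.get_image(n);cv2.imwrite(f"pics/{n}0.png",cv2.resize(im[:,:,::-1],(800,600),interpolation=cv2.INTER_CUBIC))
    np.save(f"pics/{n}0.npy",im);c=manip.calibration(n);print(n,c["mtx"],c["extrinsics"])
o=manip.get_obs();print(o)
E
```

```text
top [[403.8513   0.     254.4163]
 [  0.     403.8513 188.4851]
 [  0.       0.       1.    ]] [[ 0.0392 -0.9769  0.2102  0.3228]
 [-0.9992 -0.0392  0.0043  0.0013]
 [ 0.0041 -0.2102 -0.9776  1.2831]
 [ 0.      0.      0.      1.    ]]
side [[398.7383   0.     257.0984]
 [  0.     398.7383 190.2542]
 [  0.       0.       1.    ]] [[ 0.9689 -0.1588  0.1898  0.3555]
 [-0.2473 -0.6522  0.7166 -0.8155]
 [ 0.01   -0.7413 -0.6711  0.8266]
 [ 0.      0.      0.      1.    ]]
{'t': 0.1, 'joint_positions': array([ 1.4866,  0.3855,  0.0068, -0.0004, -1.194 , -0.2586]), 'qvel': array([ 0.001 , -0.0007,  0.0042,  0.0017,  0.0002, -0.0002]), 'joint_efforts': array([ -0.0003, -39.3316,  18.893 ,   4.198 ,  -0.0026,   0.    ]), 'tool_pos': array([0.2099, 0.5882, 0.2303]), 'orientation': array([ 3.0937, -0.5357, -0.0003]), 'ft_force': array([ 0.3798,  0.0812, -0.228 ]), 'wrist_torque': array([-0.0026, -0.0404, -0.0209]), 'grip_width': 0.08523990640602794}
```

View pics/top0.png

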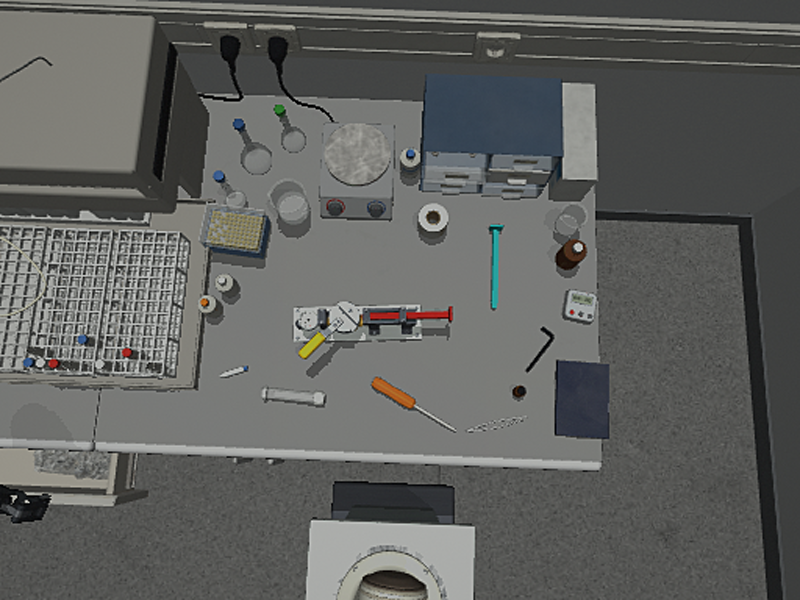

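View pics/side0.png

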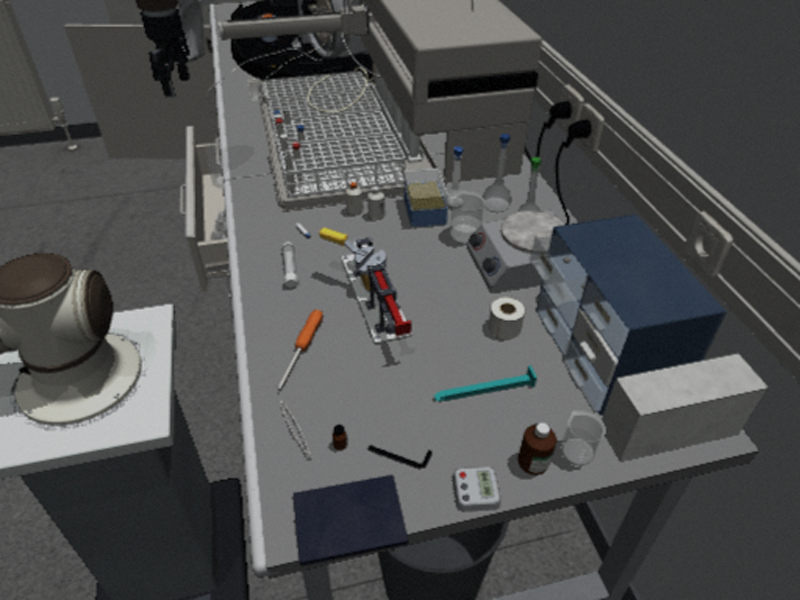

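The top view shows the disc at about (345,318), the yellow sleeve at (313,345), the red head at (452,314) and the gauge at (307,320). So valve +y is roughly world +y, and shut points towards the robot.

```bash
cat > h.py <<'E'
import numpy as np,cv2
from bench import manip
np.set_printoptions(precision=4,suppress=True)
def plane(c,uv,z):
    uv=np.atleast_2d(np.asarray(uv,float));K=c["mtx"];E=c["extrinsics"]
    d=np.c_[uv,np.ones(len(uv))]@np.linalg.inv(K).T@E[:3,:3].T
    return E[:3,3]+d*((z-E[2,3])/d[:,2])[:,None]
def proj(c,P):
    E=np.linalg.inv(c["extrinsics"]);p=np.atleast_2d(P)@E[:3,:3].T+E[:3,3];q=p@c["mtx"].T
    return q[:,:2]/q[:,2:]
def masks(im):
    h=cv2.cvtColor(im,cv2.COLOR_RGB2HSV)
    y=cv2.inRange(h,(24,130,90),(34,255,255))
    r=cv2.inRange(h,(0,150,60),(6,255,255))|cv2.inRange(h,(174,150,60),(180,255,255))
    out=[]
    for m in(y,r):
        n,l,s,c=cv2.connectedComponentsWithStats(m); out.append([(l==i,s[i],c[i]) for i in range(1,n) if s[i,4]>=8])
    return out
E
python3 - <<'E'
from h import *
for n in("top","side"):
    im=np.load(f"pics/{n}0.npy");c=manip.calibration(n)
    for nm,L,z in zip("yr",masks(im),(.105,.083)):
        for m,s,ct in L: print(n,nm,s,ct,plane(c,ct,z))
im=np.load("pics/top0.npy");c=manip.calibration("top")
def bgr(a,s):return cv2.resize(a[:,:,::-1],None,fx=s,fy=s,interpolation=cv2.INTER_CUBIC)
cv2.imwrite("pics/topc.png",bgr(im[185:240,180:300],6.6))
cv2.imwrite("pics/sidec.png",bgr(np.load("pics/side0.npy")[140:220,195:275],7))
E
```

```text
top y [191 212  17  18 108] [198.8519 220.6111] [[0.4733 0.1655 0.105 ]]
top r [287 196   3   9  12] [288.0833 200.3333] [[ 0.5483 -0.0965  0.083 ]]
top r [260 199  27   5 109] [273.156  201.4037] [[ 0.5432 -0.0515  0.083 ]]
top r [237 200  18   5  74] [245.2973 201.5676] [[0.5393 0.0325 0.083 ]]
top r [ 78 223   6   5  24] [ 80.7083 225.    ] [[0.449  0.5188 0.083 ]]
top r [ 31 230   6   5  23] [ 33.6087 231.913 ] [[0.423  0.6554 0.083 ]]
side y [205 146  17   7  54] [212.8704 148.9259] [[0.4752 0.168  0.105 ]]
side r [240 173   9  12  58] [243.6034 178.8103] [[0.5403 0.0349 0.083 ]]
side r [246 189  17  20 105] [252.3714 198.7238] [[ 0.5449 -0.0518  0.083 ]]
```

View pics/topc.png

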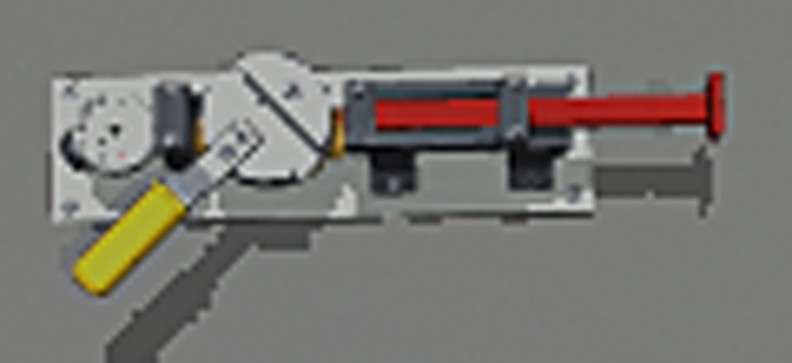

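View pics/sidec.png

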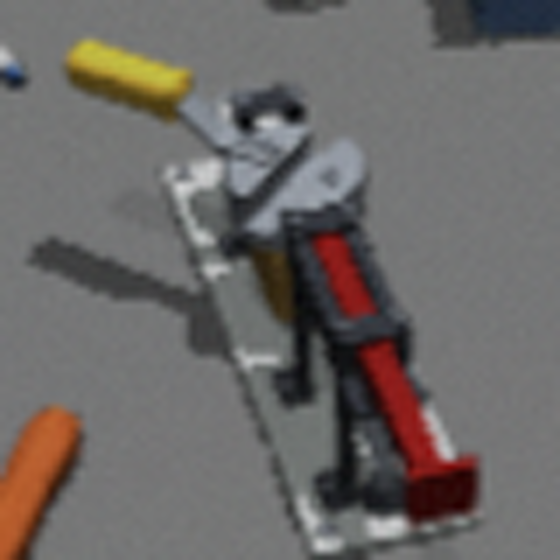

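Run:
```python
from h import *
c=manip.calibration("top");f=lambda u,v:(180+(u+.5)/6.6-.5,185+(v+.5)/6.6-.5)
d=plane(c,f(266,118),.084)[0];h=plane(c,f(723,104),.09)[0];g=plane(c,f(117,130),.06)[0]
pl=plane(c,[f(52,76),f(590,66),f(594,213),f(52,219)],.01)
s=plane(c,(198.85,220.61),.106)[0]
print("disc",d,"headrear",h,"gauge",g);print("plate",pl,pl.mean(0))
for a,b in((1,0),(2,3)):v=pl[b]-pl[a];print("yaw",np.arctan2(-v[0],v[1]),np.linalg.norm(v))
b=np.array([-.0045,.0854]);yaw=np.arctan2(.0045,.0854);print("bar yaw",yaw)
v=g-d;print("gauge yaw",np.arctan2(-v[0],v[1]),np.linalg.norm(v));v=d-h;print("head",np.arctan2(-v[0],v[1]),np.linalg.norm(v))
v=s-d;w=np.arctan2(v[1],-v[0]);print("sleeve r",np.linalg.norm(v[:2]),"theta",w+ yaw)
c2=manip.calibration("side");print("side disc", plane(c2,(195+300/7,140+165/7),.084))
```

```text
disc [0.5334 0.1089 0.084 ] headrear [ 0.5471 -0.0991  0.09  ] gauge [0.5292 0.1799 0.06  ]
plate [[ 0.5629  0.2206  0.01  ]
 [ 0.5784 -0.0406  0.01  ]
 [ 0.5063 -0.0448  0.01  ]
 [ 0.4931  0.2155  0.01  ]] [0.5352 0.0877 0.01  ]
yaw 0.05898033779454188 0.261739906488155
yaw 0.050958407665631256 0.26064662178217374
bar yaw 0.0526445206484158
gauge yaw 0.05919599949262674 0.07512491549272009
head 0.06584845508192252 0.20847677344042032
sleeve r 0.08257801367445781 theta 0.8057457228200443
side disc [[0.539  0.1063 0.084 ]]
```

>>> arm_command:
  moves:
    - {"x":4,"y":2.7,"z":0,"rz":-0.04,"gripper":0}
    - {"x":8,"y":5.4,"z":0,"rz":-0.1,"gripper":0}
    - {"x":11,"y":7.6,"z":0,"rz":-0.15,"gripper":0}
    - {"x":14,"y":9.7,"z":0,"rz":-0.2,"gripper":0}
    - {"x":17,"y":11.8,"z":0,"rz":-0.25,"gripper":0}
    - {"x":20,"y":13.9,"z":0,"rz":-0.3,"gripper":0}
    - {"x":23,"y":16,"z":0,"rz":-0.35,"gripper":0}
    - {"x":26,"y":18.1,"z":0,"rz":-0.4,"gripper":0}
    - {"x":29,"y":20.2,"z":0,"rz":-0.4,"gripper":0}
    - {"x":32,"y":22.2,"z":0,"rz":-0.4,"gripper":0}
    - {"x":35.2,"y":24.3,"z":0,"rz":-0.4,"gripper":0}
    - {"x":38.2,"y":26.4,"z":0,"rz":-0.4,"gripper":0}
  grip_force: 40

```text
$.moves[0]: bad value
```

>>> arm_command:
  moves:
    - {"x":3.4,"y":2.3,"rz":-0.04,"gripper":0.0}
  grip_force: 40

```text
$.moves[0]: bad value
```

>>> arm_command:
  moves:
    - {"x":3.4,"y":2.3,"z":0.0,"rx":0.0,"ry":0.0,"rz":-0.04,"gripper":0.1}
  grip_force: 40

```text
t: 0.18
tool_pos: [0.2321, 0.5586, 0.2289]
orientation: [3.106, -0.465, -0.001]
ft_force: [2.2, -0.2, 0.3]
grip_width: 0.0751
```

>>> arm_command:
  moves:
    - {"x":3.2,"y":2.4,"z":0,"rx":0,"ry":0,"rz":-0.05,"gripper":0}
    - {"x":6.4,"y":4.9,"z":0,"rx":0,"ry":0,"rz":-0.1,"gripper":0}
    - {"x":9.6,"y":7.3,"z":0,"rx":0,"ry":0,"rz":-0.15,"gripper":0}
    - {"x":12.8,"y":9.8,"z":0,"rx":0,"ry":0,"rz":-0.2,"gripper":0}
    - {"x":16,"y":12.2,"z":0,"rx":0,"ry":0,"rz":-0.25,"gripper":0}
    - {"x":19.2,"y":14.6,"z":0,"rx":0,"ry":0,"rz":-0.3,"gripper":0}
    - {"x":22.4,"y":17.1,"z":0,"rx":0,"ry":0,"rz":-0.35,"gripper":0}
    - {"x":25.6,"y":19.5,"z":0,"rx":0,"ry":0,"rz":-0.35,"gripper":0}
    - {"x":28.8,"y":22,"z":0,"rx":0,"ry":0,"rz":-0.35,"gripper":0}
    - {"x":32,"y":24.4,"z":0,"rx":0,"ry":0,"rz":-0.35,"gripper":0}
    - {"x":34,"y":25.9,"z":0,"rx":0,"ry":0,"rz":-0.35,"gripper":0}
    - {"x":34,"y":25.9,"z":0,"rx":0,"ry":0,"rz":-0.35,"gripper":0}
  grip_force: 40

```text
t: 1.18
tool_pos: [0.4828, 0.2079, 0.2286]
orientation: [3.138, 0.074, -0.002]
ft_force: [-0.8, 0.2, 0.1]
grip_width: -0.0008
```

Run:
```python
from h import *
im=manip.get_image("wrist");cv2.imwrite("pics/w1.png",im[:,:,::-1])
print(manip.get_obs()["tool_pos"])
```

```text
[0.482  0.2093 0.2285]
```

View pics/w1.png

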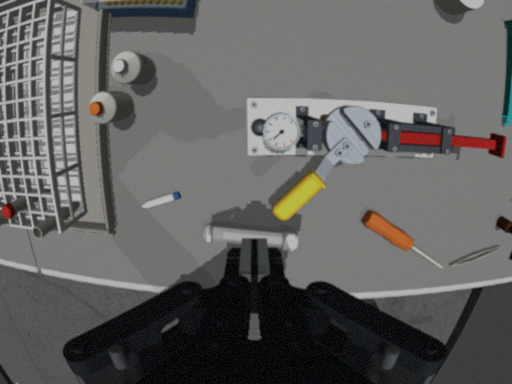

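The wrist view shows the shut fingertips at about (254,245) and the sleeve at (300,195). The space below is free, and the torch and nebuliser are well clear. Next I lower the tool beside the sleeve.

>>> arm_command:
  moves:
    - {"x":0,"y":-0.3,"z":4,"rx":0,"ry":0,"rz":-0.01,"gripper":0}
    - {"x":0,"y":-0.3,"z":8,"rx":0,"ry":0,"rz":-0.01,"gripper":0}
    - {"x":0,"y":-0.3,"z":12,"rx":0,"ry":0,"rz":-0.01,"gripper":0}
    - {"x":0,"y":-0.3,"z":14.5,"rx":0,"ry":0,"rz":-0.01,"gripper":0}
    - {"x":0,"y":-0.3,"z":14.5,"rx":0,"ry":0,"rz":-0.01,"gripper":0}

```text
t: 1.65
tool_pos: [0.4774, 0.2102, 0.0779]
orientation: [3.131, 0.091, -0.019]
ft_force: [-0.3, -0.4, 0.3]
grip_width: -0.0
```

>>> arm_command:
  moves:
    - {"x":0.6,"y":0,"z":-0.5,"rx":0,"ry":0,"rz":0,"gripper":0}
    - {"x":0.6,"y":0.7,"z":-0.5,"rx":0,"ry":0,"rz":0,"gripper":0}
    - {"x":0.5,"y":1.3,"z":-0.5,"rx":0,"ry":0,"rz":0,"gripper":0}
    - {"x":0,"y":1.9,"z":-0.5,"rx":0,"ry":0,"rz":0,"gripper":0}
    - {"x":-0.5,"y":2.5,"z":-0.5,"rx":0,"ry":0,"rz":0,"gripper":0}
    - {"x":-0.9,"y":3.1,"z":-0.5,"rx":0,"ry":0,"rz":0,"gripper":0}
    - {"x":-1.3,"y":3.7,"z":-0.5,"rx":0,"ry":0,"rz":0,"gripper":0}
    - {"x":-1.7,"y":4.3,"z":-0.5,"rx":0,"ry":0,"rz":0,"gripper":0}
    - {"x":-2.1,"y":4.9,"z":-0.5,"rx":0,"ry":0,"rz":0,"gripper":0}
    - {"x":-2.4,"y":5.5,"z":-0.5,"rx":0,"ry":0,"rz":0,"gripper":0}
    - {"x":-2.7,"y":6.1,"z":-0.5,"rx":0,"ry":0,"rz":0,"gripper":0}
    - {"x":-2.7,"y":6.1,"z":-0.5,"rx":0,"ry":0,"rz":0,"gripper":0}

```text
t: 2.65
tool_pos: [0.4531, 0.1463, 0.0836]
orientation: [3.131, 0.09, -0.022]
ft_force: [-0.2, -0.8, -0.5]
grip_width: -0.0002
```

Run:
```python
from h import *
im=manip.get_image("wrist");cv2.imwrite("pics/w2.png",im[:,:,::-1])
c=manip.calibration("top")
for m,s,ct in masks(manip.get_image("top"))[0]: print("y",s,plane(c,ct,.106))
print(manip.get_obs()["tool_pos"])
```

```text
y [209 231   7   8  44] [[0.4342 0.1243 0.106 ]]
[0.4535 0.147  0.0835]
```

View pics/w2.png

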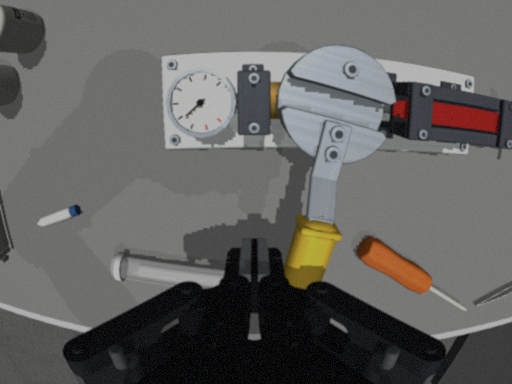

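The handle is nearly shut: the slot from (278,88) to (385,120) is still tilted about 0.2 rad against the bar's line.

>>> arm_command:
  moves:
    - {"x":0,"y":0.6,"z":0,"rx":0,"ry":0,"rz":0,"gripper":0}
    - {"x":-0.1,"y":1.1,"z":0,"rx":0,"ry":0,"rz":0,"gripper":0}
    - {"x":-0.2,"y":1.5,"z":0,"rx":0,"ry":0,"rz":0,"gripper":0}
    - {"x":-0.2,"y":1.7,"z":0,"rx":0,"ry":0,"rz":0,"gripper":0}
    - {"x":-0.2,"y":1.7,"z":0,"rx":0,"ry":0,"rz":0,"gripper":0}

```text
t: 3.17
tool_pos: [0.4522, 0.1292, 0.0835]
orientation: [3.13, 0.089, -0.023]
ft_force: [0.8, -0.3, 0.1]
grip_width: -0.0003
```

Run:
```python
from h import *
c=manip.calibration("wrist");im=manip.get_image("wrist")
np.save("pics/w3.npy",im);cv2.imwrite("pics/w3.png",cv2.resize(im[30:310,130:512,::-1],None,fx=2,fy=2,interpolation=cv2.INTER_CUBIC))
print(c,manip.get_obs()["tool_pos"])
```

```text
{'mtx': array([[297.3186,   0.    , 253.9069],
       [  0.    , 297.3186, 194.0078],
       [  0.    ,   0.    ,   1.    ]]), 'extrinsics': array([[ 0.0572, -0.9419, -0.3309,  0.5354],
       [-0.9983, -0.0503, -0.0293,  0.134 ],
       [ 0.0109,  0.332 , -0.9432,  0.2245],
       [ 0.    ,  0.    ,  0.    ,  1.    ]])} [0.4524 0.1294 0.0837]
```

View pics/w3.png

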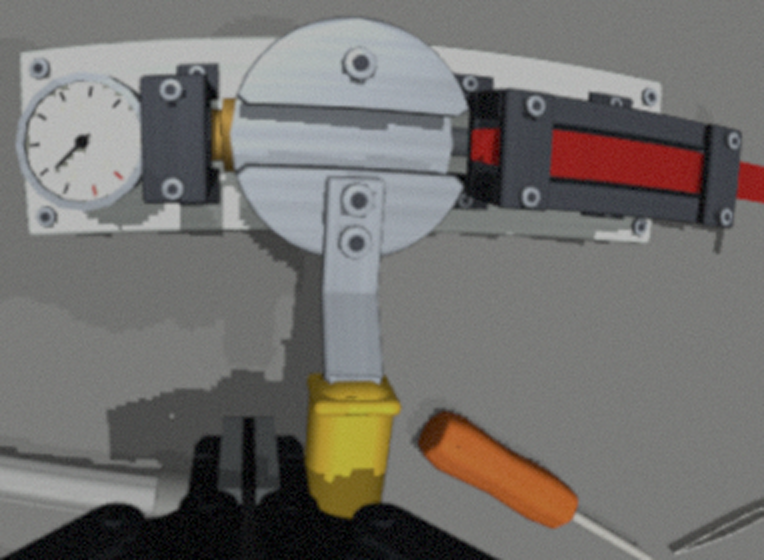

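```bash
cat >> h.py <<'E'
def fplane(c,uv,z):
    uv=np.atleast_2d(np.asarray(uv,float));K=c["mtx"];E=c["extrinsics"]
    xy=(uv-K[:2,2])/K[0,0];r=np.linalg.norm(xy,axis=1)
    d=np.c_[xy*(np.sin(r)/r)[:,None],np.cos(r)]@E[:3,:3].T
    return E[:3,3]+d*((z-E[2,3])/d[:,2])[:,None]
E
python3 - <<'E'
from h import *
c=manip.calibration("wrist")
F=lambda l,z:fplane(c,[(130+u/2-.25,30+v/2-.25) for u,v in l],z)
def A(n,l,z):
    p=F(l,z);v=p[0]-p[1];print(n,p[:,:2].ravel(),"yaw %.3f"%np.arctan2(-v[0],v[1]))
A("slot up",[(247,103),(455,116)],.084);A("slot lo",[(240,167),(455,180)],.084)
A("scr up",[(536,105),(734,139)],.090);A("scr lo",[(531,196),(727,216)],.09)
k=F([(170,90),(172,188),(536,105),(531,196),(734,139),(727,216)],.09).reshape(3,2,3).mean(1);print(k)
v=k[0]-k[2];print("barline",np.arctan2(-v[0],v[1]))
A("bar",[(552,155),(700,173)],.083);print("disc",F([(350,137)],.084))
E
```

```text
slot up [0.5414 0.1333 0.5433 0.0831] yaw 0.038
slot lo [0.5262 0.1341 0.5275 0.0814] yaw 0.026
scr up [ 0.5489  0.0642  0.5537 -0.0065] yaw 0.067
scr lo [ 0.5265  0.0628  0.5308 -0.0081] yaw 0.061
[[ 0.5323  0.1499  0.09  ]
 [ 0.5377  0.0635  0.09  ]
 [ 0.5423 -0.0073  0.09  ]]
barline 0.0636215810900688
bar [ 0.5375  0.0543  0.5415 -0.0001] yaw 0.073
disc [[0.5352 0.1087 0.084 ]]
```

The slot is about 0.03 rad short of the bar's line. I'll nudge it 2.5 mm more, then back off.

>>> arm_command:
  moves:
    - {"x":0,"y":0.15,"z":0,"rx":0,"ry":0,"rz":0,"gripper":0}
    - {"x":0,"y":0.27,"z":0,"rx":0,"ry":0,"rz":0,"gripper":0}
    - {"x":0,"y":0.27,"z":0,"rx":0,"ry":0,"rz":0,"gripper":0}
    - {"x":0,"y":-1,"z":0,"rx":0,"ry":0,"rz":0,"gripper":0}
    - {"x":0,"y":-2,"z":0,"rx":0,"ry":0,"rz":0,"gripper":0}
    - {"x":0,"y":-2,"z":-3,"rx":0,"ry":0,"rz":0,"gripper":0}
    - {"x":0,"y":-2,"z":-6,"rx":0,"ry":0,"rz":0,"gripper":0}
    - {"x":0,"y":-2,"z":-6,"rx":0,"ry":0,"rz":0,"gripper":0}

```text
t: 3.88
tool_pos: [0.4556, 0.153, 0.1487]
orientation: [3.135, 0.094, -0.006]
ft_force: [1.6, 0.9, -0.6]
grip_width: -0.0001
```

Run:
```python
from h import *
c=manip.calibration("wrist");im=manip.get_image("wrist");import pickle
pickle.dump(c,open("c4.pkl","wb"))
cv2.imwrite("pics/w4.png",cv2.resize(im[30:310,130:512,::-1],None,fx=2,fy=2,interpolation=cv2.INTER_CUBIC))
o=manip.get_obs();print(o["tool_pos"],o["orientation"])
c=manip.calibration("top")
y,r=masks(manip.get_image("top"))
for L,z in((y,.106),(r,.083)):
  for m,s,ct in L: print(s,plane(c,ct,z))
```

```text
[0.4541 0.1523 0.1464] [ 3.1339  0.0925 -0.0118]
[217 220   6  19  86] [[0.447  0.1024 0.106 ]]
[287 196   3   9  12] [[ 0.5483 -0.0965  0.083 ]]
[260 199  27   5 111] [[ 0.5431 -0.052   0.083 ]]
[237 200  18   5  74] [[0.5393 0.0325 0.083 ]]
[ 78 223   6   5  24] [[0.449  0.5188 0.083 ]]
[ 31 230   6   5  23] [[0.423  0.6554 0.083 ]]
```

View pics/w4.png

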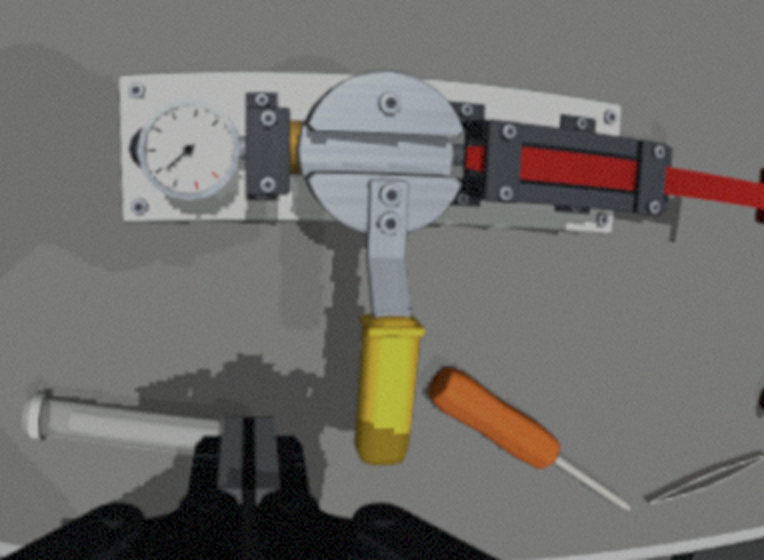

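The sleeve bearing gives θ ≈ -0.01, and the slot from (308,133) to (460,143) is in line with the bar within tolerance. Next I go over to behind the head.

>>> arm_command:
  moves:
    - {"x":1,"y":3.7,"z":0,"rx":0,"ry":0,"rz":0,"gripper":0}
    - {"x":2,"y":7.4,"z":0,"rx":0,"ry":0,"rz":0,"gripper":0}
    - {"x":3,"y":11.1,"z":0,"rx":0,"ry":0,"rz":0,"gripper":0}
    - {"x":4,"y":14.8,"z":0,"rx":0,"ry":0,"rz":0,"gripper":0}
    - {"x":5,"y":18.5,"z":0,"rx":0,"ry":0,"rz":0,"gripper":0}
    - {"x":6,"y":22.2,"z":0,"rx":0,"ry":0,"rz":0,"gripper":0}
    - {"x":7,"y":25.9,"z":0,"rx":0,"ry":0,"rz":0,"gripper":0}
    - {"x":7.8,"y":29.3,"z":0,"rx":0,"ry":0,"rz":0,"gripper":0}
    - {"x":7.8,"y":29.3,"z":0,"rx":0,"ry":0,"rz":0,"gripper":0}
    - {"x":7.8,"y":29.3,"z":0,"rx":0,"ry":0,"rz":0,"gripper":0}

```text
t: 4.82
tool_pos: [0.547, -0.138, 0.144]
orientation: [3.133, 0.086, -0.023]
ft_force: [-1.0, 0.2, 0.5]
grip_width: -0.0002
```

Run:
```python
from h import *
import pickle;c=pickle.load(open("c4.pkl","rb"))
F=lambda l,z:fplane(c,[(130+u/2-.25,30+v/2-.25) for u,v in l],z)
for n,l,z in(("up",[(308,133),(460,143)],.084),("lo",[(303,174),(460,182)],.084),("su",[(510,131),(660,152)],.09),("sl",[(506,194),(655,207)],.09)):
    p=F(l,z);v=p[0]-p[1];print(n,np.arctan2(-v[0],v[1]))
im=manip.get_image("wrist");cv2.imwrite("pics/w5.png",im[:,:,::-1])
o=manip.get_obs();print(o["tool_pos"],o["orientation"])
```

```text
up 0.04423165208908969
lo 0.04781896685858499
su 0.05820761799778301
sl 0.06484419827721265
[ 0.5468 -0.1369  0.1443] [ 3.1325  0.0886 -0.0228]
```

View pics/w5.png

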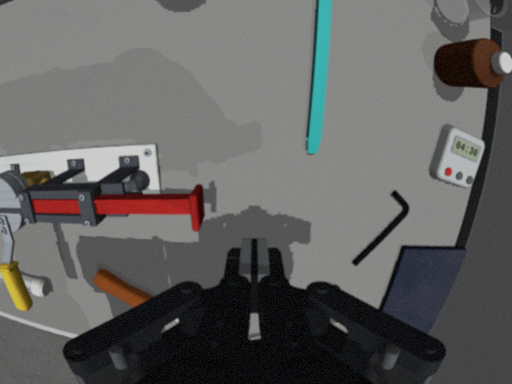

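θ is about 0.015, well inside 0.1. The view shows free space behind the head, which is at (198,207), with the fingers at (254,245). I lower here.

>>> arm_command:
  moves:
    - {"x":0.2,"y":0,"z":3,"rx":0,"ry":0,"rz":0,"gripper":0}
    - {"x":0.2,"y":0,"z":6,"rx":0,"ry":0,"rz":0,"gripper":0}
    - {"x":0.2,"y":0,"z":6.7,"rx":0,"ry":0,"rz":0,"gripper":0}
    - {"x":0.2,"y":0,"z":6.7,"rx":0,"ry":0,"rz":0,"gripper":0}
    - {"x":0.2,"y":0,"z":6.7,"rx":0,"ry":0,"rz":0,"gripper":0}

```text
t: 5.28
tool_pos: [0.5482, -0.1365, 0.0778]
orientation: [3.132, 0.092, -0.023]
ft_force: [0.1, -0.1, 0.0]
grip_width: -0.0001
```

>>> arm_command:
  moves:
    - {"x":0.1,"y":-1,"z":0,"rx":0,"ry":0,"rz":0,"gripper":0}
    - {"x":0.2,"y":-1.8,"z":0,"rx":0,"ry":0,"rz":0,"gripper":0}
    - {"x":0.2,"y":-2.4,"z":0,"rx":0,"ry":0,"rz":0,"gripper":0}
    - {"x":0.2,"y":-3,"z":0,"rx":0,"ry":0,"rz":0,"gripper":0}
    - {"x":0.2,"y":-3.6,"z":0,"rx":0,"ry":0,"rz":0,"gripper":0}
    - {"x":0.2,"y":-4.2,"z":0,"rx":0,"ry":0,"rz":0,"gripper":0}
    - {"x":0.2,"y":-4.8,"z":0,"rx":0,"ry":0,"rz":0,"gripper":0}
    - {"x":0.2,"y":-5.4,"z":0,"rx":0,"ry":0,"rz":0,"gripper":0}
    - {"x":0.2,"y":-6,"z":0,"rx":0,"ry":0,"rz":0,"gripper":0}
    - {"x":0.2,"y":-6,"z":0,"rx":0,"ry":0,"rz":0,"gripper":0}

```text
t: 6.12
tool_pos: [0.5466, -0.0753, 0.0773]
orientation: [3.133, 0.093, -0.023]
ft_force: [-0.2, -0.2, 0.8]
grip_width: 0.0
```

>>> arm_command:
  moves:
    - {"x":0,"y":-0.6,"z":0,"rx":0,"ry":0,"rz":0,"gripper":0}
    - {"x":0,"y":-1.2,"z":0,"rx":0,"ry":0,"rz":0,"gripper":0}
    - {"x":0,"y":-1.8,"z":0,"rx":0,"ry":0,"rz":0,"gripper":0}
    - {"x":0,"y":-2.4,"z":0,"rx":0,"ry":0,"rz":0,"gripper":0}
    - {"x":0,"y":-3,"z":0,"rx":0,"ry":0,"rz":0,"gripper":0}
    - {"x":0,"y":-3.4,"z":0,"rx":0,"ry":0,"rz":0,"gripper":0}
    - {"x":0,"y":-3.7,"z":0,"rx":0,"ry":0,"rz":0,"gripper":0}
    - {"x":0,"y":-3.9,"z":0,"rx":0,"ry":0,"rz":0,"gripper":0}
    - {"x":0,"y":-4.0,"z":0,"rx":0,"ry":0,"rz":0,"gripper":0}
    - {"x":0,"y":-4.0,"z":0,"rx":0,"ry":0,"rz":0,"gripper":0}

```text
t: 6.95
tool_pos: [0.5442, -0.0352, 0.0769]
orientation: [3.133, 0.093, -0.022]
ft_force: [-0.1, -2.8, 3.5]
grip_width: 0.0001
```

>>> arm_command:
  moves:
    - {"x":0,"y":-0.1,"z":0,"rx":0,"ry":0,"rz":0,"gripper":0}
    - {"x":0,"y":-0.2,"z":0,"rx":0,"ry":0,"rz":0,"gripper":0}
    - {"x":0,"y":-0.2,"z":0,"rx":0,"ry":0,"rz":0,"gripper":0}

```text
t: 7.2
tool_pos: [0.5441, -0.0331, 0.0769]
orientation: [3.133, 0.092, -0.023]
ft_force: [0.4, -3.3, 2.8]
grip_width: -0.0002
```

Run:
```python
from h import *
im=manip.get_image("wrist");cv2.imwrite("pics/w6.png",cv2.resize(im[40:300,0:300,::-1],None,fx=2.3,fy=2.3,interpolation=cv2.INTER_CUBIC))
o=manip.get_obs();print(o["tool_pos"],o["ft_force"])
```

```text
[ 0.5441 -0.0331  0.0768] [ 0.5449 -4.2973  3.5589]
```

View pics/w6.png

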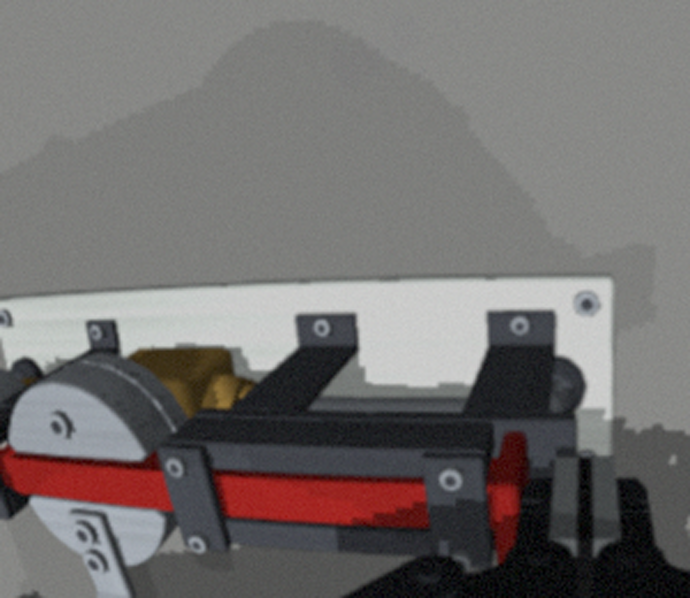

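The bar is now through the disc and into the keeper. The head, at about (510,500), seems a few mm off the guide end at (490,490), so I push on in small steps.

>>> arm_command:
  moves:
    - {"x":0,"y":-0.1,"z":0,"rx":0,"ry":0,"rz":0,"gripper":0}
    - {"x":0,"y":-0.2,"z":0,"rx":0,"ry":0,"rz":0,"gripper":0}
    - {"x":0,"y":-0.3,"z":0,"rx":0,"ry":0,"rz":0,"gripper":0}
    - {"x":0,"y":-0.3,"z":0,"rx":0,"ry":0,"rz":0,"gripper":0}

```text
t: 7.58
tool_pos: [0.5439, -0.0308, 0.0768]
orientation: [3.132, 0.093, -0.023]
ft_force: [1.5, -7.2, 3.5]
grip_width: 0.0001
```

>>> arm_command:
  moves:
    - {"x":0,"y":-0.1,"z":0,"rx":0,"ry":0,"rz":0,"gripper":0}
    - {"x":0,"y":-0.2,"z":0,"rx":0,"ry":0,"rz":0,"gripper":0}
    - {"x":0,"y":-0.3,"z":0,"rx":0,"ry":0,"rz":0,"gripper":0}
    - {"x":0,"y":-0.3,"z":0,"rx":0,"ry":0,"rz":0,"gripper":0}

```text
t: 7.92
tool_pos: [0.5438, -0.0306, 0.0769]
orientation: [3.128, 0.093, -0.024]
ft_force: [3.1, -16.0, 2.0]
grip_width: 0.0003
```

The push stopped hard: 16 N and no motion, within 2 mm of the predicted home. I back off, rise and check.

>>> arm_command:
  moves:
    - {"x":0,"y":1,"z":0,"rx":0,"ry":0,"rz":0,"gripper":0}
    - {"x":0,"y":3,"z":0,"rx":0,"ry":0,"rz":0,"gripper":0}
    - {"x":0,"y":5,"z":-1,"rx":0,"ry":0,"rz":0,"gripper":0}
    - {"x":0,"y":6,"z":-5,"rx":0,"ry":0,"rz":0,"gripper":0}
    - {"x":0,"y":6,"z":-9,"rx":0,"ry":0,"rz":0,"gripper":0}
    - {"x":0,"y":6,"z":-10,"rx":0,"ry":0,"rz":0,"gripper":0}
    - {"x":0,"y":6,"z":-10,"rx":0,"ry":0,"rz":0,"gripper":0}

```text
t: 8.5
tool_pos: [0.5511, -0.0885, 0.1809]
orientation: [3.13, 0.093, -0.012]
ft_force: [0.4, 0.8, -0.4]
grip_width: 0.0001
```

Run:
```python
from h import *
c=manip.calibration("wrist");im=manip.get_image("wrist");import pickle
pickle.dump(c,open("c7.pkl","wb"))
cv2.imwrite("pics/w7.png",cv2.resize(im[60:280,0:270,::-1],None,fx=2.7,fy=2.7,interpolation=cv2.INTER_CUBIC))
c=manip.calibration("top");y,r=masks(manip.get_image("top"))
for L,z in((y,.106),(r,.083)):
  for m,s,ct in L: print(s,plane(c,ct,z))
o=manip.get_obs();print(o["tool_pos"],o["ft_force"])
```

```text
[260 197   2   9  18] [[ 0.5429 -0.0133  0.083 ]]
[243 200  12   5  46] [[0.5398 0.022  0.083 ]]
[ 78 223   6   5  24] [[0.449  0.5188 0.083 ]]
[ 31 230   6   5  23] [[0.423  0.6554 0.083 ]]
[ 0.5483 -0.0884  0.1768] [-0.7492  0.3446 -1.1271]
```

View pics/w7.png

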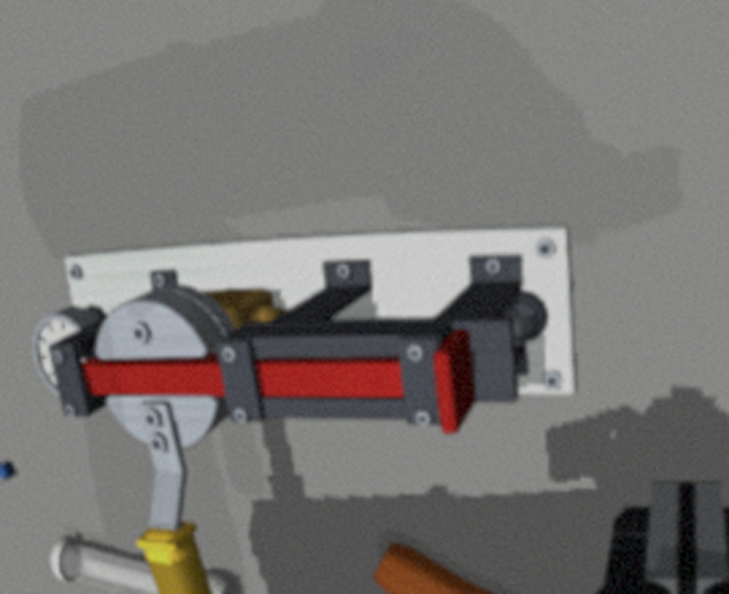

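The head at (452,382) lies flush on the guide with no gap. The bar passes through the disc into the keeper, and the head blob has moved 83 mm, against the expected 84.

```bash
python3 -c "
from bench import manip
print(manip.sign_off())"
```

```text
the job is handed in; nothing more can be done
None
```

The gas is locked off: I pushed the yellow handle shut, then pushed the red bar through the disc until its head met the guide. I handed the job in at about 8.6 s.

- **Handle:** the slot measured about 0.015 rad from the bar's line before I pushed the bar, against a tolerance of about 0.1. The sleeve's bearing in the top camera gave -0.01, so the two readings differ by about 0.025 rad.
- **Bar:** the push came to a hard stop at about 16 N, about 2 mm past my predicted home; I put that down to the assumed finger thickness and calibration. The top camera showed the head had moved about 83 mm, where 84 mm was expected. The last wrist picture shows no gap between head and guide, with the nose in the keeper.
- **Everything else:** I pushed only with the shut fingers. The arm was clear at hand-in, with the tool about 0.18 m above the bench. I saw nothing else move in the pictures, but I did not measure the other objects again afterwards.

The first two move calls were refused for missing fields, so they moved nothing.

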